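# Fetch a battery from the tilt-out bin and charge it

### The job

Tilt the green-fronted bin out towards you, lift the silver battery pack out of it and stand it upright in the dock of the black charger without dropping it. Then push the green bin fully shut and, last of all, swing the charger's orange lever all the way over towards the dock to switch it on. Leave the red-fronted bin shut and do not disturb the wheel leg, the screwdriver or the glue bottle.

Things in the scene. Friction and masses are not known exactly. Their poses are not given: they have to be found in the camera images.
- green_unit: Unit with the green-fronted tilt-out bin, fixed to the bench, its own yaw; origin at the centre of its underside, front looks along its -x, z up. Grey housing 120 deep (x) x 184 wide (y) x 190 high, open at the front, roof 8 thick; plates of the bin's colour on roof and back. The bin's front plane is at x -60.
- green_unit_bin (a joint): Tilt of the green bin in rad: 0 shut, 0.6 fully tilted out (stop). Its top comes forward (unit's -x) and down about the bottom pivot. Hinge friction 0.2 N m: stays where it is left; a few newtons at the bar move it.
- green_unit_pivot (a point): Bin's pivot line (along y), mid-width, 50 above the bench; axes tilt with the bin. In these axes, from here: front panel x -6 to 0, 176 wide, z -20 to 112; open-topped trough behind it 150 wide and 48 deep inside, floor at z 10, side walls up to z 75, back wall up to z 70.
- green_unit_bar (a point): Middle of the green bin's pull bar: round, black, 12 thick, 90 long along y, a stand-off to the panel at each end, 40 clear gap between bar and panel. In the bin's axes it lies 52 in front of the pivot and 105 above it (155 above the bench when shut). Axes tilt with the bin.
- red_unit: Unit with the red-fronted bin, otherwise the same as the green one; origin at the centre of its underside. Leave it shut.
- red_unit_bin (a joint): Tilt of the red bin in rad: 0 shut. Leave it shut.
- pack_center (a point): Centre of the silver battery pack (black ends, yellow band), a block 36 (x) x 60 (y) x 100 (z, long axis), 0.3 to 0.5 kg, ends alike. It stands loose on end in the green bin, 60 mm width along the bin's width; its two narrow side faces are free to grasp near the top, which is level with the panel's top. It tilts with the bin and leans on its front panel.
- charger: Black charger fixed to the bench, its own yaw, casing 200 (x) x 130 (y) x 40 high; origin at the centre of its underside. Dock on top towards +x, orange lever towards -x.
- dock (a point): Centre of the dock's floor, on the casing's top 40 above the bench, axes as the charger's. Pocket 44 (x) x 68 (y) inside, grey rim 6 thick and 14 high; the pack stands in it on end, its 60 mm width along y, its centre then 50 above this point.
- switch (a joint): Charger lever in rad: 0 leans to the charger's -x (away from the dock), 1.0 is fully over towards the dock (+x). It stays where it is left; about 1 N at the ball moves it.
- switch_tip (a point): Centre of the 26 mm orange ball on the lever's end, 80 from the lever's pivot (which is 62 above the bench, 65 from the charger's origin towards -x); the ball moves from 38 on the -x side of the pivot to 38 on its +x side.
- driver: Screwdriver 180 long lying on the bench. Bystander; origin mid-length.
- wheel_leg: Green model-plane wheel leg with a black tyre, 180 long, 22 high, lying on the bench. Bystander; origin at the tyre's centre.
- glue: White glue bottle 110 high, 48 across, standing behind the units. Bystander; origin at its underside.
Not all that is in view belongs to the job. Leave any brown, pink or purple look-alike of the part that bears pack_center alone.

How it is judged:
By the outcome, as a careful person would: the job done as asked, in the order asked, and still so for the second after the job is handed in, with the robot touching nothing.
It also fails if it takes over 72 s, if anything falls off the work surface, if the arm or the gripper's body presses on something with over 40 N, if the wrist force passes 120 N, or if a joint passes its speed limit or range.

### The arm

A 6-joint arm with a two-finger parallel gripper is mounted at the origin on the work surface. World frame = base frame: x ahead of the robot, y to its left, z up, the work surface at z = 0. Lengths are in m, angles in degrees, forces in N, time in s.
With the tool pointing down it reaches from about 0.325 to 0.85 m from the base axis. Payload 15.5 kg.
Tool frame: the origin (TCP) lies midway between the tips of the shut fingers; the grasp point (between the pads) lies 19 mm behind it; y points along the fingers, x is the direction in which the jaws open and shut, and the axes are right-handed (so a half turn about y gives the same grasp; the last joint's range is limited). The gripper opens to 91 mm and grips with 3 to 60 N. Pads are 32 mm wide; open, the fingers measure 118 mm over their backs; the gripper's body (76 mm by 178 mm) begins 60 mm behind the grasp point.
Start: joints at [60.075, 28.281, 77.091, -0, 74.628, -5.472], TCP at [0.259, 0.569, 0.214] pointing down, gripper open.
Joint ranges: [-166.48, 166.48], [-47.26, 123.95], [12.59, 153.08], [-70.14, 250.14], [6.76, 159.57], [-176.63, 176.63]. Speed limits (degrees/s): [108.29, 108.29, 147.25, 172.46, 172.46, 172.46].

### API

Orientations are given as a 3x3 rotation matrix whose columns are the frame's x, y, z axes.
In Python, from bench import ctrl gives the robot as it stands. The module is installed in compiled form; this text tells all that it offers. Calls block until the motion is done:
- ctrl.goto(position, orientation): joint-space move of the TCP to a pose.
- ctrl.move_l(position, vel=0.15, ori=None, contact_N=None): straight line of the TCP; ori=None keeps the orientation; vel is the mean speed in m/s. With contact_N (N) it stops when the force on the tool has changed by that much, and returns True; else False.
- ctrl.movej(angles): joint-space move.
- ctrl.command_gripper(opening): opening from 0.0 (shut) to 1.0 (fully open); the grip force is fixed at half the most; returns when the fingers have stopped.
- ctrl.sleep(seconds).
- ctrl.ik(position, orientation): joint angles nearest the present ones, or None.
- ctrl.read_camera(name): name is "side" or "top" or "wrist"; returns the picture (384x512x3 uint8, blue, green, red); there is no depth.
- ctrl.camera_params(name): a dict with "fx", "fy", "cx", "cy" (pixels), "pose" (4x4, takes a point from camera to world coordinates); the wrist camera has in their place "T_tool_cam" (4x4, takes a point from camera to tool coordinates, whose origin is the TCP and whose axes are the tool frame's). Camera axes: x right, y up, looking along -z (the intrinsics and any distortion apply to the point x, -y, -z); pixel columns grow to the right and rows downward; lengths in m; the calibration is good to about 2 mm. A picture is of the moment at which its call begins: read the wrist's pose just before it. camera_params takes no time and is no camera call.
A pose or a line that the arm cannot do raises ctrl.MotionError and nothing moves.
- ctrl.sign_off(): hands the job in, once; it reports no verdict.
Readings, each from a call of its own:
- ctrl.current_t(): time.
- ctrl.current_q(): joint angles.
- ctrl.current_dq(): joint speeds.
- ctrl.current_effort(): joint torques, N m.
- ctrl.current_tool_pos(): TCP position.
- ctrl.current_eef_rot(): TCP orientation.
- ctrl.current_contact_force(): force on the tool from outside, world axes, zero at the start.
- ctrl.current_wrist_torque(): the same for the moment, N m.
- ctrl.current_grip_width(): opening from 0.0 (shut) to 1.0 (fully open).
Only numpy, scipy, OpenCV 4.12 (cv2) and the standard library are available. Lean on these libraries where they do the work, as an engineer would, in place of code of your own. Each camera call takes 0.05 s, during which the arm holds its last target.

## Working session

There is one attempt and no reset: what is moved stays moved. The work goes in short steps, each a Python script; the robot and the scene stay as the last script left them, time stands still between calls to the robot, and variables do not carry over. Pictures are saved under pics/ and viewed, and the job is handed in when it is done.

```bash
mkdir -p pics; ls
python3 - <<'E'
from bench import ctrl
import cv2, numpy as np
np.set_printoptions(precision=4,suppress=True)
for n in ("side","top","wrist"):
    im=ctrl.read_camera(n); cv2.imwrite(f"pics/{n}0.png",im); print(n,im.shape,ctrl.camera_params(n))
print(ctrl.current_t(),ctrl.current_tool_pos(),ctrl.current_eef_rot(),ctrl.current_grip_width())
E
```

```text
pics
side (384, 512, 3) {'fx': 362.1753968821149, 'fy': 362.1753968821149, 'cx': 257.99764384141884, 'cy': 186.45464402481664, 'pose': array([[-0.0704,  0.6953, -0.7153, -0.1024],
       [-0.9974, -0.0612,  0.0387,  0.0101],
       [-0.0169,  0.7161,  0.6978,  0.7376],
       [ 0.    ,  0.    ,  0.    ,  1.    ]])}
top (384, 512, 3) {'fx': 493.0472723105678, 'fy': 493.0472723105678, 'cx': 260.91341798198357, 'cy': 189.74579713227072, 'pose': array([[ 0.0186,  0.9793, -0.2015,  0.2264],
       [-0.9998,  0.0173, -0.0083, -0.0044],
       [-0.0047,  0.2016,  0.9795,  1.5472],
       [ 0.    ,  0.    ,  0.    ,  1.    ]])}
wrist (384, 512, 3) {'fx': 341.7628979582978, 'fy': 341.7628979582978, 'cx': 263.6316290164785, 'cy': 193.236582314021, 'T_tool_cam': array([[ 1.    ,  0.0013, -0.0003,  0.0001],
       [-0.0006,  0.262 , -0.9651, -0.171 ],
       [-0.0012,  0.9651,  0.262 ,  0.0741],
       [ 0.    ,  0.    ,  0.    ,  1.    ]])}
0.15 [0.2586 0.5687 0.2135] [[ 0.414  -0.0005 -0.9103]
 [ 0.9103 -0.0008  0.414 ]
 [-0.0009 -1.      0.0001]] 0.9996233680798376
```

View pics/side0.png

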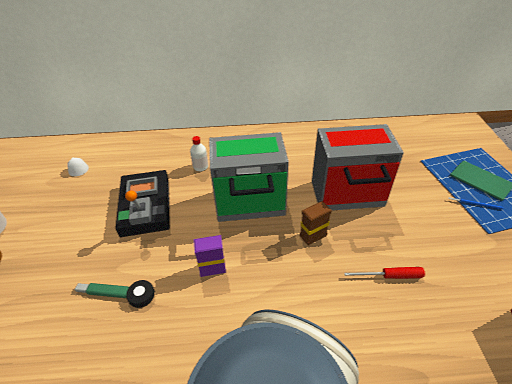

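View pics/top0.png

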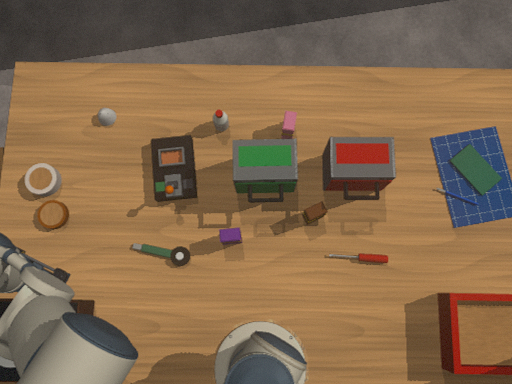

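View pics/wrist0.png

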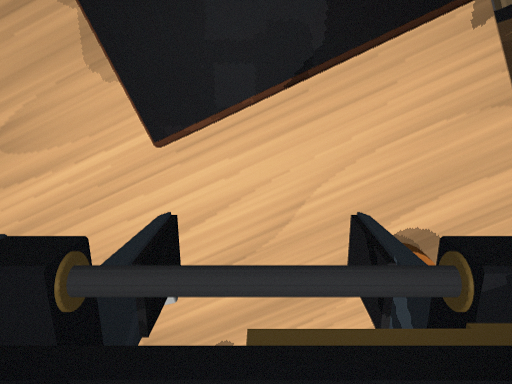

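Candidates for the pack: a silver sliver inside the green bin, side (248,170). The look-alikes are purple, side (210,257), brown, side (314,224), and pink, top (289,122). By the description it is the silver one in the green bin. I'll check that in close crops.

```bash
cat > h.py <<'E'
from bench import ctrl
import cv2, numpy as np
np.set_printoptions(precision=4,suppress=True)
def ray(n,uv,pose=None):
    p=ctrl.camera_params(n); T=p["pose"] if pose is None else pose
    uv=np.atleast_2d(uv).astype(float)
    d=np.c_[(uv[:,0]-p["cx"])/p["fx"],-(uv[:,1]-p["cy"])/p["fy"],-np.ones(len(uv))]
    return T[:3,3],d@T[:3,:3].T
def onz(n,uv,z,pose=None):
    o,d=ray(n,uv,pose); s=(z-o[2])/d[:,2]; return o+s[:,None]*d
def proj(n,P,pose=None):
    p=ctrl.camera_params(n); T=p["pose"] if pose is None else pose
    c=(np.atleast_2d(P)-T[:3,3])@T[:3,:3]
    return np.c_[p["cx"]+p["fx"]*c[:,0]/-c[:,2],p["cy"]-p["fy"]*c[:,1]/-c[:,2]]
def tri(a,ua,b,ub,pa=None,pb=None):
    o1,d1=ray(a,ua,pa);o2,d2=ray(b,ub,pb);d1=d1[0]/np.linalg.norm(d1);d2=d2[0]/np.linalg.norm(d2)
    s=np.linalg.lstsq(np.c_[d1,-d2],o2-o1,rcond=None)[0]
    A=o1+s[0]*d1;B=o2+s[1]*d2; return (A+B)/2,np.linalg.norm(A-B)
def wpose():
    T=np.eye(4);T[:3,:3]=ctrl.current_eef_rot();T[:3,3]=ctrl.current_tool_pos()
    return T@ctrl.camera_params("wrist")["T_tool_cam"]
def crop(im,x0,y0,x1,y1,f,name):
    cv2.imwrite("pics/"+name,cv2.resize(im[y0:y1,x0:x1],None,fx=f,fy=f,interpolation=cv2.INTER_CUBIC))
E
python3 - <<'E'
from h import *
s=cv2.imread("pics/side0.png");t=cv2.imread("pics/top0.png")
crop(s,105,125,305,245,4,"c_side.png")
crop(t,140,100,310,220,4.5,"c_top.png")
def rects(im,n,lo,hi,z,roi,amin=60):
    hsv=cv2.cvtColor(im,cv2.COLOR_BGR2HSV);m=cv2.inRange(hsv,lo,hi)
    k=np.zeros_like(m);x0,y0,x1,y1=roi;k[y0:y1,x0:x1]=m[y0:y1,x0:x1]
    for c in cv2.findContours(k,cv2.RETR_EXTERNAL,cv2.CHAIN_APPROX_NONE)[0]:
        if cv2.contourArea(c)<amin: continue
        w=onz(n,c[:,0,:],z)[:,:2]
        r=cv2.minAreaRect((w*1000).astype(np.float32)); print(n,cv2.boundingRect(c),cv2.contourArea(c),r)
print("green plate top");rects(t,"top",(50,120,100),(75,255,255),.192,(225,130,310,175))
print("charger black top");rects(t,"top",(0,0,0),(180,255,60),.04,(140,125,205,210),300)
E
```

```text
green plate top
top (239, 146, 52, 20) 936.5 ((604.9630737304688, -1.187835693359375), (56.03117752075195, 145.6464385986328), 0.9952634572982788)
charger black top
top (152, 136, 45, 66) 1799.0 ((601.722900390625, 285.1607360839844), (201.5439910888672, 130.4600830078125), 7.23810338973999)
```

View pics/c_side.png

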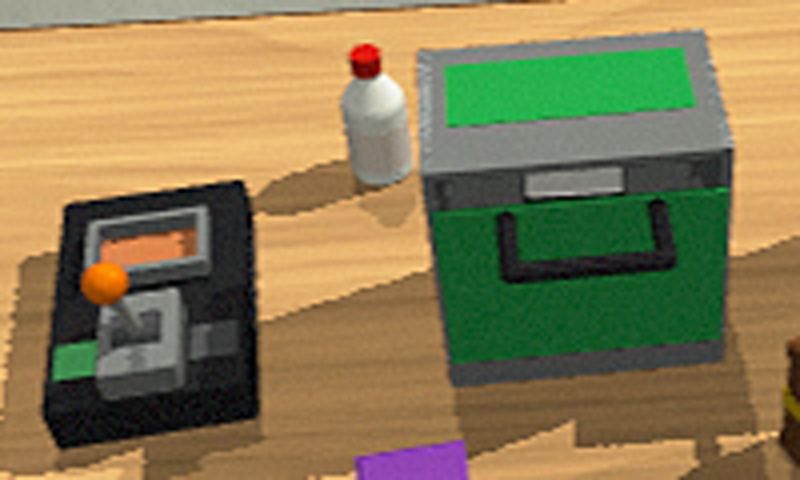

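View pics/c_top.png

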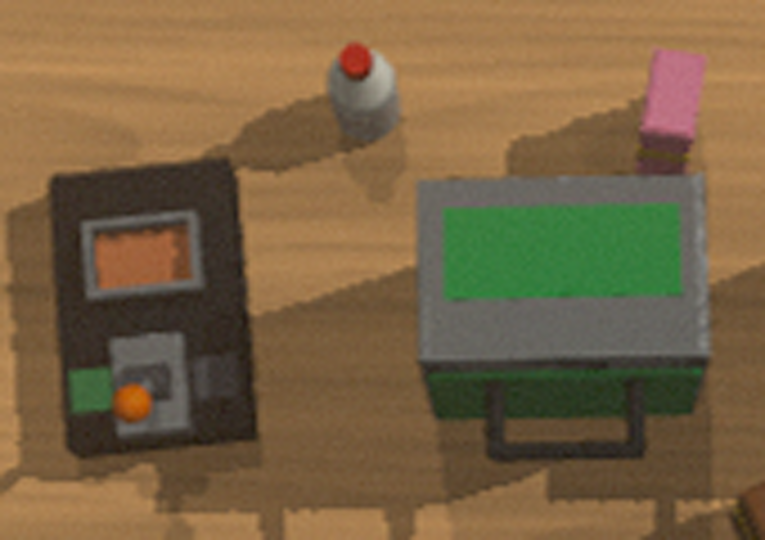

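The close crop confirms it: a silver strip shows above the green bin's panel at side (249,170). Next, the roof corners, bar, ball and dock rim in two views.

Run:
```python
from h import *
t=lambda u,v:(140+u/4.5-.5+.11,100+v/4.5-.4); s=lambda u,v:(105+u/4-.4,125+v/4-.4)
names=dict(roofBL=((417,182),(418,50)),roofBR=((703,175),(706,31)),roofFL=((421,358),(423,178)),roofFR=((708,360),(732,150)))
P={}
for k,(a,b) in names.items():
    p,e=tri("top",t(*a),"side",s(*b)); z=onz("top",t(*a),.19)[0]; z2=onz("side",s(*b),.19)[0];P[k]=z
    print(k,p,e,z,z2)
c=sum(P.values())/4
print("center",c,"yaw",[np.degrees(np.arctan2(*(P[a]-P[b])[[0,1]]*[-1,1])) for a,b in (("roofBL","roofBR"),("roofFL","roofFR"))],np.linalg.norm(P["roofBL"]-P["roofBR"]),np.linalg.norm(P["roofBL"]-P["roofFL"]))
for k,a,b in (("barL",(496,452),(510,270)),("barR",(637,449),(666,262)),("ball",(133,403),(105,284))):
    print(k,*tri("top",t(*a),"side",s(*b)))
# dock rim outer corners z=.054 
for n,f,q in (("top",t,[(83,222),(198,212),(203,287),(88,298)]),("side",s,[(86,220),(208,206),(211,271),(88,283)])):
    w=np.array([onz(n,f(*x),.054)[0] for x in q]);print(n,"dock",w.mean(0),[np.linalg.norm(w[i]-w[(i+1)%4]) for i in range(4)],np.degrees(np.arctan2(*(w[0]-w[3]+w[1]-w[2])[[1,0]])))
hs=cv2.cvtColor(cv2.imread("pics/side0.png"),cv2.COLOR_BGR2HSV)
for n in("top","side"):
    hs=cv2.cvtColor(cv2.imread(f"pics/{n}0.png"),cv2.COLOR_BGR2HSV);m=cv2.inRange(hs,(8,220,180),(16,255,255));m[:,200:]=0;m[:,:110]=0
    r=cv2.connectedComponentsWithStats(m)[2:];print(n,r[0],r[1])
yaw=np.radians(7.24);R=np.array([[np.cos(yaw),-np.sin(yaw)],[np.sin(yaw),np.cos(yaw)]])
print("ball in charger", )
p=tri("top",t(133,403),"side",s(105,284))[0];print((p[:2]-[.6017,.2852])@R,p[2])
# silver strip ends
print("strip",onz("side",[s(527,180),s(623,178)],.155))
```

```text
roofBL [0.6503 0.0914 0.1885] 0.0016039361968148709 [0.6498 0.092  0.19  ] [0.6482 0.0903 0.19  ]
roofBR [ 0.6591 -0.0924  0.1845] 0.003453883210828248 [ 0.6575 -0.0903  0.19  ] [ 0.6514 -0.093   0.19  ]
roofFL [0.5371 0.0862 0.1797] 0.0010672481153971424 [0.5347 0.086  0.19  ] [0.5253 0.0843 0.19  ]
roofFR [ 0.5372 -0.0946  0.1871] 0.0009186439867071414 [ 0.5366 -0.094   0.19  ] [ 0.5338 -0.0945  0.19  ]
center [ 0.5946 -0.0015  0.19  ] yaw [np.float64(2.4424184941676645), np.float64(0.5941502591631065)] 0.18250942812379373 0.11520892665697931
barL [0.4821 0.0382 0.1546] 0.0009618857885430992
barR [ 0.4867 -0.0516  0.1487] 0.0003991844031890549
ball [0.5146 0.2771 0.1314] 0.00043181898286135344
top dock [0.6361 0.2912 0.054 ] [np.float64(0.08062049006213334), np.float64(0.054468298547048745), np.float64(0.08008950350294561), np.float64(0.0551532999134145)] 6.813440736209049
side dock [0.6294 0.2886 0.054 ] [np.float64(0.0836005157165902), np.float64(0.06624559142282167), np.float64(0.08074669523678568), np.float64(0.0639961307949716)] 10.400038720872729
top [[     0      0    512    384 196591]
 [   168    186      5      5     17]] [[255.5074 191.5003]
 [169.9412 188.1765]]
side [[     0      0    512    384 196558]
 [   126    191     11      7     50]] [[255.5316 191.4993]
 [131.24   194.24  ]]
ball in charger
[-0.0874  0.003 ] 0.13136521328235684
strip [[ 0.5579  0.0259  0.155 ]
 [ 0.5545 -0.0322  0.155 ]]
```

```bash
cat >> h.py <<'E'
def Rz(a): a=np.radians(a); return np.array([[np.cos(a),-np.sin(a),0],[np.sin(a),np.cos(a),0],[0,0,1]])
def tool(yaw,tilt,jaw,sgn):
    """tool y points down, leaned by tilt deg so tip goes to unit +x. jaw 'x' or 'y'. sgn flips."""
    t=np.radians(tilt); y=np.array([np.sin(t),0,-np.cos(t)])
    x=sgn*(np.array([np.cos(t),0,np.sin(t)]) if jaw=='x' else np.array([0,1.,0]))
    return Rz(yaw)@np.c_[x,y,np.cross(x,y)]
E
python3 - <<'E'
from h import *
for nm,p,jaw,tilt,yaw in (("look",[.484,-.007,.30],'x',20,1.7),("bar",[.49,-.007,.135],'x',20,1.7),("barout",[.43,-.007,.09],'x',20,1.7),("packgrasp",[.52,-.003,.11],'y',34.4,1.7),("packup",[.44,-.003,.22],'y',34.4,1.7),("dock",[.636,.291,.11],'y',0,7),("dockup",[.636,.291,.28],'y',0,7),("lever0",[.48,.272,.12],'y',0,7),("lever0x",[.48,.272,.12],'x',0,7)):
    for s in (1,-1):
        print(nm,s,ctrl.ik(np.array(p),tool(yaw,tilt,jaw,s)))
E
```

```text
look 1 [-11.1018   2.2228 104.1638   5.362   54.1917 -15.1962]
look -1 [-11.1018   2.2228 104.1638   5.362   54.1917 164.8038]
bar 1 [-10.9202  17.8086 118.1899  10.2632  24.7977 -21.2158]
bar -1 [-10.9202  17.8086 118.1899  10.2632  24.7977 158.7842]
barout 1 [-13.0564  21.0811 129.0552  25.691   11.5926 -39.1347]
barout -1 [-13.0564  21.0811 129.0552  25.691   11.5926 140.8653]
packgrasp 1 [-12.2921  24.9013 128.8738 132.9502  10.7561 124.9247]
packgrasp -1 [-12.2921  24.9013 128.8738 132.9502  10.7561 -55.0753]
packup 1 [ -16.4362    2.123   129.1026   33.3953   18.6332 -137.1169]
packup -1 [-16.4362   2.123  129.1026  33.3953  18.6332  42.8831]
dock 1 [ 19.698   39.9428  71.7245  -0.      68.3327 -77.302 ]
dock -1 [ 19.698   39.9428  71.7245  -0.      68.3327 102.698 ]
dockup 1 [ 19.698   32.0142  59.7947  -0.      88.1912 -77.302 ]
dockup -1 [ 19.698   32.0142  59.7947  -0.      88.1912 102.698 ]
lever0 1 [ 23.3371  28.8817  93.7356  -0.      57.3827 -73.6629]
lever0 -1 [ 23.3371  28.8817  93.7356  -0.      57.3827 106.3371]
lever0x 1 [23.3371 28.8817 93.7356 -0.     57.3827 16.3371]
lever0x -1 [  23.3371   28.8817   93.7356   -0.       57.3827 -163.6629]
```

Run:
```python
from h import *
ctrl.goto(np.array([.484,-.005,.27]),tool(1.7,10,'x',1))
P=wpose();np.save("P1.npy",P)
im=ctrl.read_camera("wrist");cv2.imwrite("pics/w1.png",im)
print(ctrl.current_t(),ctrl.current_tool_pos())
print(proj("wrist",[[.484,-.005,.155],[.592,0,.19]],P))
```

```text
2.4083 [ 0.4842 -0.0044  0.2699]
[[240.3788 190.4683]
 [377.3095 193.2027]]
```

View pics/w1.png

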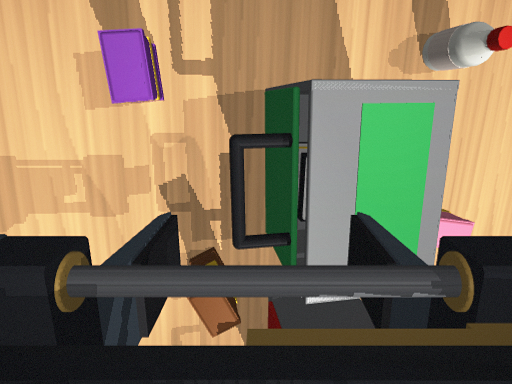

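Wrist view: the bar runs from about (237,142) to (240,242). The roof's front-left corner is at (312,80), back-left at (458,81), front-right at about (306,303). The black pack end shows at (303,180).

Run:
```python
from h import *
P=np.load("P1.npy")
b=onz("wrist",[(237,142),(240,242)],.155,P);print("bar",b,b.mean(0),np.linalg.norm(b[0]-b[1]),np.degrees(np.arctan2(b[1,0]-b[0,0],b[0,1]-b[1,1])))
r=onz("wrist",[(312.5,80),(458,81),(306,303)],.19,P);print("roof",r,np.linalg.norm(r[0]-r[1]),np.linalg.norm(r[0]-r[2]))
im=cv2.imread("pics/w1.png");hs=cv2.cvtColor(im,cv2.COLOR_BGR2HSV)
g=cv2.inRange(hs,(50,120,120),(75,255,255)); g[:,:330]=0;g[215:]=0
ys=np.arange(110,205,5);L=[(np.where(g[y])[0].min(),y) for y in ys];R=[(np.where(g[y])[0].max(),y) for y in ys]
for e in (L,R):
    w=onz("wrist",e,.192,P);f=np.polyfit(w[:,1],w[:,0],1);print("plate edge yaw",np.degrees(np.arctan(-f[0])),w.mean(0))
dk=cv2.inRange(hs,(0,0,0),(180,255,70)); 
c=[]
for y in range(155,232,5):
    x=np.where(dk[y,225:255])[0]+225; c.append((x.mean(),y))
w=onz("wrist",c,.155,P);f=np.polyfit(w[:,1],w[:,0],1);print("bar line yaw",np.degrees(np.arctan(-f[0])),w.mean(0))
crop(im,220,70,480,310,3,"w1c.png")
```

```text
bar [[ 0.4807  0.0365  0.155 ]
 [ 0.4842 -0.0527  0.155 ]] [ 0.4825 -0.0081  0.155 ] 0.08920486383067219 2.2431233496651237
roof [[ 0.5312  0.0853  0.19  ]
 [ 0.6486  0.0891  0.19  ]
 [ 0.5378 -0.0967  0.19  ]] 0.11750327270097966 0.18207773191086243
plate edge yaw 2.0525948846832636 [0.5718 0.0311 0.192 ]
plate edge yaw 2.0741166140352445 [0.6307 0.0312 0.192 ]
bar line yaw 1.9268546442756678 [ 0.4813 -0.0071  0.155 ]
```

View pics/w1c.png

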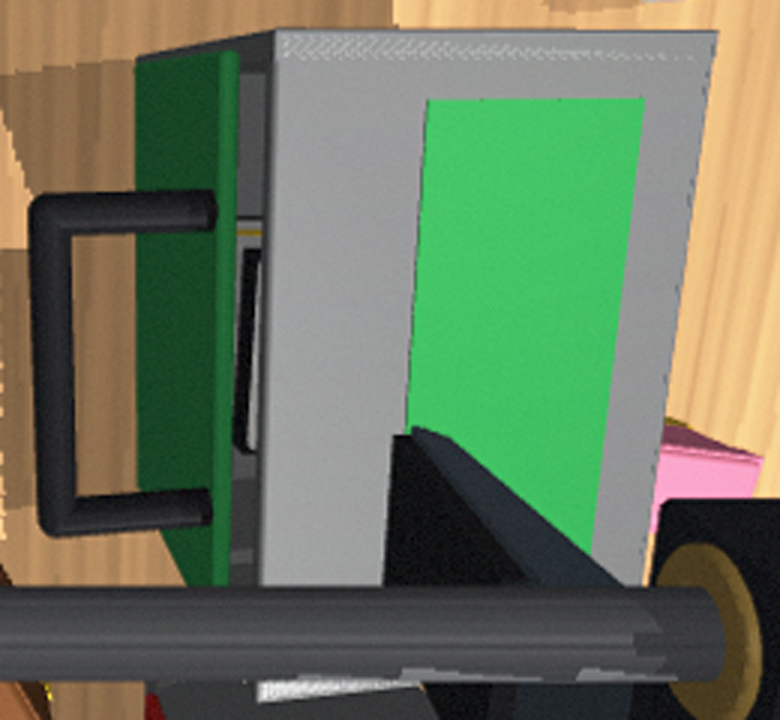

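```bash
cat >> h.py <<'E'
YAW=2.05; PIV=np.array([.5345,-.0056,.05])
def bin2w(p,th):
    x,y,z=p; c,s=np.cos(th),np.sin(th)
    return PIV+Rz(YAW)@np.array([x*c-z*s,y,x*s+z*c])
E
python3 - <<'E'
from h import *
R=tool(YAW,10,'x',1); off=.019*R[:,1]
b=lambda th:bin2w((-.052,0,.105),th)
print(b(0),b(.585))
ctrl.command_gripper(.5)
ctrl.move_l(b(0)+off-.05*R[:,1],.25,R)
print(ctrl.move_l(b(0)+off,.12,contact_N=12),ctrl.current_tool_pos(),b(0)+off,ctrl.current_contact_force())
ctrl.command_gripper(0)
print("w",ctrl.current_grip_width()*91,ctrl.current_contact_force())
cv2.imwrite("pics/w2.png",ctrl.read_camera("wrist"));print(ctrl.current_t())
E
```

```text
[ 0.4825 -0.0075  0.155 ] [ 0.4332 -0.0092  0.1088]
False [ 0.4865 -0.0074  0.1373] [ 0.4858 -0.0073  0.1363] [-0.6117 -0.0062  0.3294]
w 11.190987553009371 [-6.0021 -2.574   7.8016]
4.9667
```

View pics/w2.png

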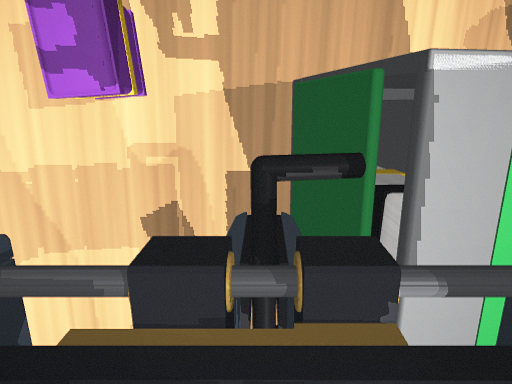

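The bar, running down from (265,160), is between the fingers, and the grip width reads 11 mm (the bar is 12 mm). Next I pull along the arc.

```bash
python3 - <<'E'
from h import *
R=tool(YAW,10,'x',1); off=.019*R[:,1]
b=lambda th:bin2w((-.052,0,.105),th)
for th in (.12,.24,.36,.48,.585):
    h=ctrl.move_l(b(th)+off,.08,contact_N=35);print(th,h,ctrl.current_contact_force(),ctrl.current_t())
    if h: break
ctrl.command_gripper(.45)
ctrl.move_l(ctrl.current_tool_pos()-.07*R[:,1],.2)
R2=tool(YAW,15,'y',1)
g=bin2w((.018,.003,.092),.585)
ctrl.command_gripper(1)
ctrl.goto(g+.0*R2[:,1]-np.array([.05,0,0])+[0,0,.15],R2)
np.save("P3.npy",wpose())
for n in("wrist","top","side"): cv2.imwrite(f"pics/{n}3.png",ctrl.read_camera(n))
print(ctrl.current_t(),ctrl.current_q())
E
python3 - <<'E'
from h import *
for n,r in (("top",(220,120,320,220)),("side",(195,120,305,240))):
    crop(cv2.imread(f"pics/{n}3.png"),*r,5,n+"3c.png")
E
```

```text
0.12 False [-6.187  -0.4849 10.6152] 5.2917
0.24 False [-5.476  -0.2482  7.9624] 5.6167
0.36 False [-6.5935 -1.2744  5.3427] 5.9417
0.48 False [-4.0157  0.6542  1.6173] 6.2667
0.585 False [-2.7765  2.1177 -0.4484] 6.5667
10.1667 [ -10.7448    1.9253  105.2315    3.8635   58.2965 -104.3652]
```

View pics/wrist3.png

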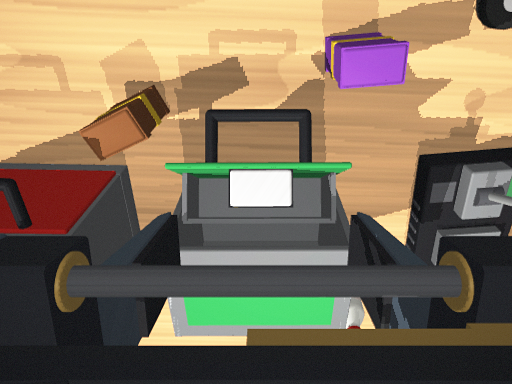

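View pics/side3c.png

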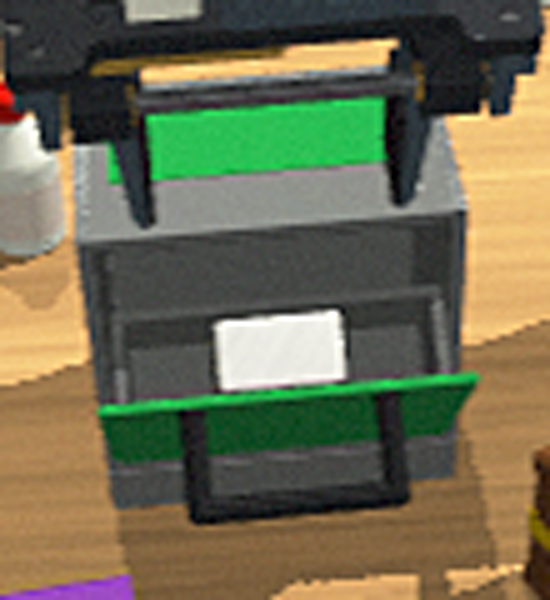

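View pics/top3c.png

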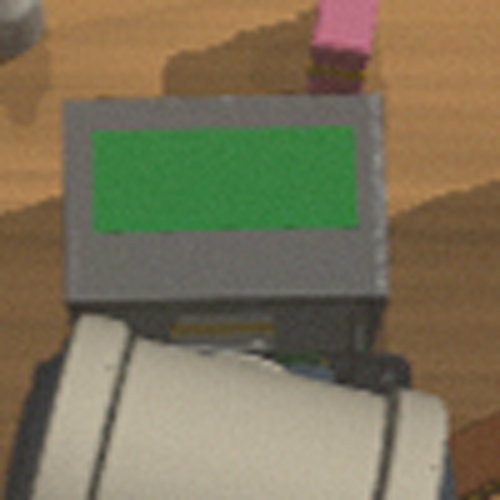

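The bin is tilted out and the pack's top face is at wrist (230–292, 170–207), leaning on the front panel. I'll check it against the model.

Run:
```python
from h import *
P=np.load("P3.npy");im=cv2.imread("pics/wrist3.png");hs=cv2.cvtColor(im,cv2.COLOR_BGR2HSV)
m=cv2.inRange(hs,(0,0,195),(180,40,255));m[:160]=0;m[215:]=0;m[:,:215]=0;m[:,310:]=0
c=max(cv2.findContours(m,cv2.RETR_EXTERNAL,cv2.CHAIN_APPROX_NONE)[0],key=cv2.contourArea)
r=cv2.minAreaRect(c);q=cv2.boxPoints(r);print(q,r)
# intersect rays with plane of bin z=.110
for th in (.585,.6):
    n=bin2w((0,0,1),th)-PIV;o,d=ray("wrist",q,P);s=((bin2w((0,0,.110),th)-o)@n)/(d@n)
    W=o+s[:,None]*d; ex=bin2w((1,0,0),th)-PIV;ey=bin2w((0,1,0),th)-PIV
    print(th,np.c_[(W-PIV)@ex,(W-PIV)@ey,(W-PIV)@n],W.mean(0))
# bar check
print(proj("wrist",[bin2w((-.052,s*.045,.105),t) for t in(.585,.6) for s in(1,-1)],P))
print(proj("wrist",[bin2w((-.003,s*.088,.112),t) for t in(.585,.6) for s in(1,-1)],P))
```

```text
[[230. 171.]
 [290. 171.]
 [290. 205.]
 [230. 205.]] ((260.0, 188.0), (34.0, 60.0), 90.0)
0.585 [[ 0.0033 -0.0267  0.11  ]
 [ 0.0035  0.0299  0.11  ]
 [ 0.0355  0.0296  0.11  ]
 [ 0.0354 -0.0266  0.11  ]] [ 0.4899 -0.0056  0.1524]
0.6 [[ 0.005  -0.0266  0.11  ]
 [ 0.0051  0.0299  0.11  ]
 [ 0.0372  0.0296  0.11  ]
 [ 0.037  -0.0265  0.11  ]] [ 0.4898 -0.0056  0.1527]
[[304.8564 114.4735]
 [211.6968 114.7247]
 [304.7425 113.1138]
 [211.8311 113.3644]]
[[352.14   163.6858]
 [164.3623 164.1883]
 [352.0923 161.9155]
 [164.4057 162.4179]]
```

Run:
```python
from h import *
for t in (16,20,24,28,30,33.5):
    R=tool(YAW,t,'y',1); g=bin2w((.022,.002,.090),.585); tc=g+.019*R[:,1]
    print(t,tc);
    for k in (0,.05,.1): print("   ",k,ctrl.ik(tc-k*R[:,1],R))
    print("   lift",ctrl.ik(tc+.12*(bin2w((0,0,1),.585)-PIV),R),ctrl.ik(tc+[-.06,0,.13],R))
```

```text
16 [ 0.5083 -0.0045  0.1189]
    0 [  -9.4491   21.3483  113.4552    6.3765   29.6543 -106.6117]
    0.05 [  -9.8494   15.3396  111.8209    5.3831   37.2882 -105.7383]
    0.1 [ -10.2787    9.7732  109.4769    4.7578   45.1995 -105.2213]
   lift [ -11.6686    6.1145  113.4141    5.3017   45.0283 -106.9585] [ -11.0756    4.1188  109.8591    4.6521   50.5123 -105.596 ]
20 [ 0.5096 -0.0045  0.1193]
    0 [ -10.1064   20.8783  116.7648   10.568    23.1229 -111.1792]
    0.05 [ -10.6678   14.3617  115.5438    8.4504   30.8221 -109.2443]
    0.1 [ -11.2836    8.2081  113.5552    7.2069   38.9566 -108.1717]
   lift [ -12.6152    4.8385  116.4747    7.8155   39.5512 -109.857 ] [ -11.9646    2.6554  112.8704    6.7009   45.2205 -107.9308]
24 [ 0.5108 -0.0044  0.1198]
    0 [ -10.8239   20.7715  120.1068   18.6309   16.4793 -119.7089]
    0.05 [ -11.5819   13.7483  119.32     13.5599   24.1329 -114.9052]
    0.1 [ -12.4349    6.9729  117.6976   10.9199   32.4822 -112.5226]
   lift [ -13.6732    3.7982  119.6046   11.3905   33.9245 -113.9133] [ -12.9558    1.3853  115.9455    9.4723   39.7855 -
[... 415 characters left out ...]
[ -12.0212   21.4568  125.1829   59.6617    8.0971 -161.6578]
    0.05 [ -13.1577   13.7134  125.1061   32.3494   14.189  -134.7996]
    0.1 [ -14.4945    5.943   124.0684   21.8463   22.4961 -124.7518]
   lift [ -15.4984    2.8007  124.4434   20.609    25.3596 -124.0842] [ -14.6597   -0.064   120.6852   16.0007   31.4356 -118.3216]
33.5 [ 0.5136 -0.0043  0.1213]
    0 [-12.7899  22.4375 128.182  111.5394   8.7414 145.7721]
    0.05 [ -14.2045   14.333   128.5675   62.5129   10.0291 -165.815 ]
    0.1 [ -15.9181    5.9589  127.9034   35.6441   16.9883 -139.5752]
   lift [ -16.7119    2.618   127.3581   30.3442   20.5727 -134.5405] [ -15.7885   -0.5916  123.5276   22.2053   26.5758 -125.0771]
```

Run:
```python
from h import *
R=tool(YAW,24,'y',1); g=bin2w((.022,.002,.090),.585); tc=g+.019*R[:,1]
ctrl.goto(tc-.09*R[:,1],R)
h=ctrl.move_l(tc,.12,contact_N=12);print(h,ctrl.current_tool_pos()-tc,ctrl.current_contact_force())
if not h:
    ctrl.command_gripper(0); print("w",ctrl.current_grip_width()*91,ctrl.current_contact_force())
cv2.imwrite("pics/side4.png",ctrl.read_camera("side"));print(ctrl.current_t())
crop(cv2.imread("pics/side4.png"),180,110,310,240,4,"side4c.png")
```

```text
False [0.0002 0.     0.0007] [ 0.2008 -0.4667 -0.1828]
w 60.04100080927877 [-2.6757 -0.6223  5.4851]
12.25
```

View pics/side4c.png

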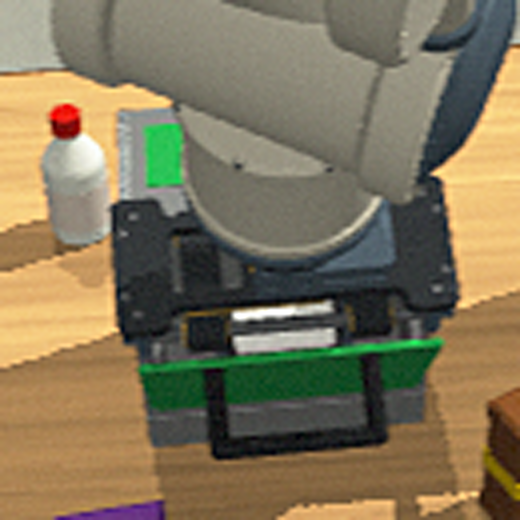

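Run:
```python
from h import *
u=bin2w((0,0,1),.585)-PIV
p=ctrl.current_tool_pos()
ctrl.move_l(p+.02*u,.06);print(ctrl.current_contact_force())
ctrl.move_l(p+.12*u,.12);print(ctrl.current_grip_width()*91,ctrl.current_contact_force())
ctrl.move_l(p+.12*u+[0,0,.10],.2)
print(ctrl.current_tool_pos(),ctrl.current_t())
np.save("P5.npy",wpose())
for n in("wrist","side"): cv2.imwrite(f"pics/{n}5.png",ctrl.read_camera(n))
```

```text
[ 2.0828  0.5301 -0.9279]
59.85962962054146 [ 0.1036  0.6244 -5.3691]
[ 0.4441 -0.0067  0.3186] 14.3667
```

View pics/wrist5.png

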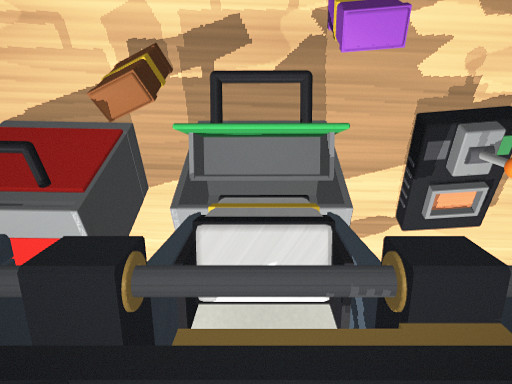

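View pics/side5.png

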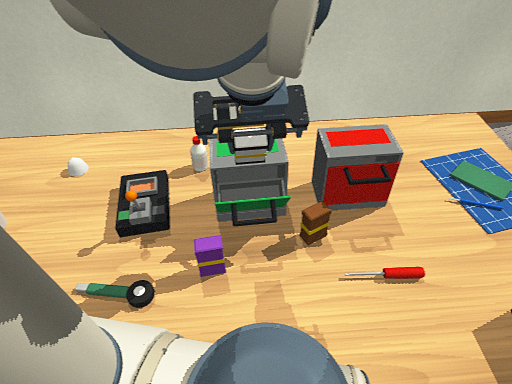

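Run:
```python
from h import *
crop(cv2.imread("pics/wrist5.png"),165,190,365,340,4,"w5c.png")
```

```text
(no output)
```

View pics/w5c.png

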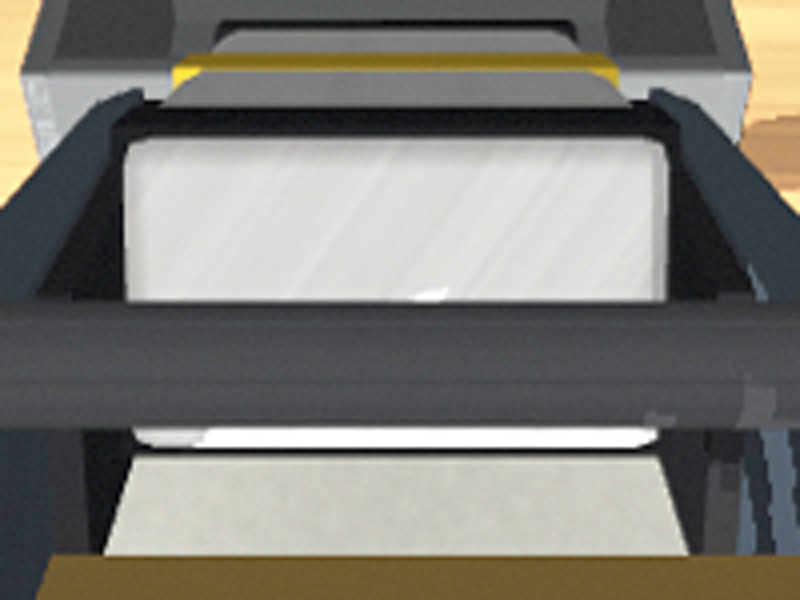

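Run:
```python
from h import *
crop(cv2.imread("pics/wrist5.png"),390,90,512,240,5,"w5d.png")
```

View pics/w5d.png

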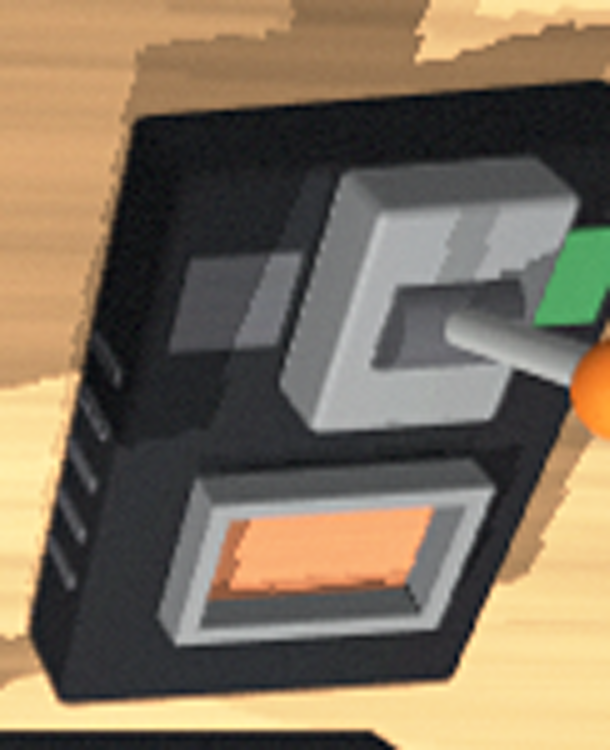

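Run:
```python
from h import *
R=tool(7,-8.5,'y',1)
for p in ([.70,.295,.30],[.63,.29,.30],[.625,.29,.10]): print(ctrl.ik(np.array(p),R))
print(ctrl.ik(np.array([.44,.1,.32]),tool(5,8,'y',1)))
ctrl.goto(np.array([.70,.295,.30]),R)
P=wpose();np.save("P6.npy",P)
im=ctrl.read_camera("wrist");cv2.imwrite("pics/w6.png",im);cv2.imwrite("pics/s6.png",ctrl.read_camera("side"))
print(ctrl.current_t(),ctrl.current_tool_pos(),ctrl.current_grip_width()*91)
```

```text
[ 17.6244  43.1252  36.019    1.6536 109.2047 -78.9456]
[ 18.896   35.8433  50.2726   1.7863 102.1984 -77.8535]
[ 19.022   43.7725  65.6041   1.7976  78.9449 -78.4511]
[  5.2405   3.8534  96.1405  -0.0352  72.0062 -89.751 ]
16.0583 [0.7002 0.2938 0.3011] 59.45888994778116
```

View pics/w6.png

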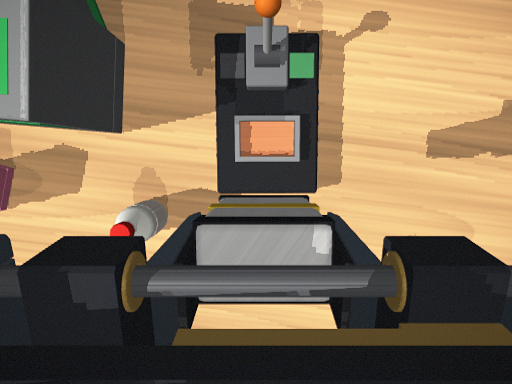

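View pics/s6.png

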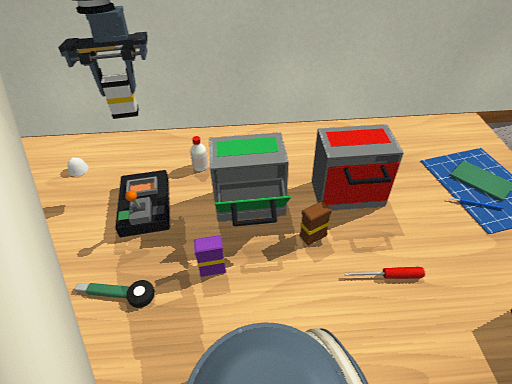

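The wrist view shows the charger from straight above: dock rim at about (235–299, 115–162), casing at (216–318, 34–192), ball at (268,5). Now to measure them.

Run:
```python
from h import *
P=np.load("P6.npy");im=cv2.imread("pics/w6.png");hs=cv2.cvtColor(im,cv2.COLOR_BGR2HSV)
crop(im,205,20,335,240,3.3,"w6c.png")
def rect(m,z,nm):
    c=max(cv2.findContours(m,cv2.RETR_EXTERNAL,cv2.CHAIN_APPROX_NONE)[0],key=cv2.contourArea)
    w=onz("wrist",c[:,0,:],z,P)[:,:2]; print(nm,cv2.boundingRect(c),cv2.minAreaRect((w*1000).astype(np.float32)))
g=cv2.inRange(hs,(0,0,90),(180,70,255));g[:105]=0;g[170:]=0;g[:,:225]=0;g[:,310:]=0
rect(g,.054,"dock rim")
k=cv2.inRange(hs,(0,0,0),(180,255,65));k[193:]=0;k[:28]=0;k[:,:205]=0;k[:,335:]=0
k=cv2.morphologyEx(k,cv2.MORPH_CLOSE,np.ones((25,25)))
rect(k,.04,"casing")
```

```text
dock rim (234, 115, 66, 47) ((634.3439331054688, 290.2559509277344), (56.0518913269043, 80.38912963867188), 6.884580612182617)
casing (215, 29, 104, 164) ((602.3731079101562, 286.7900390625), (201.7295379638672, 128.49884033203125), 7.28223180770874)
```

View pics/w6c.png

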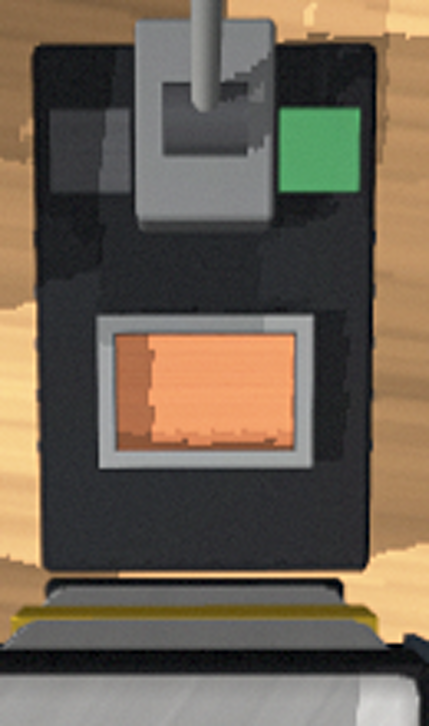

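```bash
cat >> h.py <<'E'
CY=7.05; DOCK=np.array([.635,.2905,.04]); RD=tool(CY,-8.5,'y',1)
def tcp_for_bottom(p): return np.array(p)-RD@np.array([0,.0604,-.0075])
E
python3 - <<'E'
from h import *
ctrl.move_l(tcp_for_bottom(DOCK+[0,0,.12]),.25,RD)
ctrl.move_l(tcp_for_bottom(DOCK+[0,0,.024]),.15)
ctrl.sleep(.2)
np.save("P7.npy",wpose());print(ctrl.current_tool_pos()-tcp_for_bottom(DOCK+[0,0,.024]))
for n in("wrist","top","side"): cv2.imwrite(f"pics/{n}7.png",ctrl.read_camera(n))
print(ctrl.current_t(),ctrl.current_contact_force())
crop(cv2.imread("pics/wrist7.png"),165,90,365,240,4,"w7c.png")
crop(cv2.imread("pics/side7.png"),95,90,215,240,4,"s7c.png")
crop(cv2.imread("pics/top7.png"),130,110,220,220,5,"t7c.png")
E
```

```text
[0.0006 0.0002 0.0011]
17.7583 [ 0.6096  0.0852 -5.3089]
```

View pics/w7c.png

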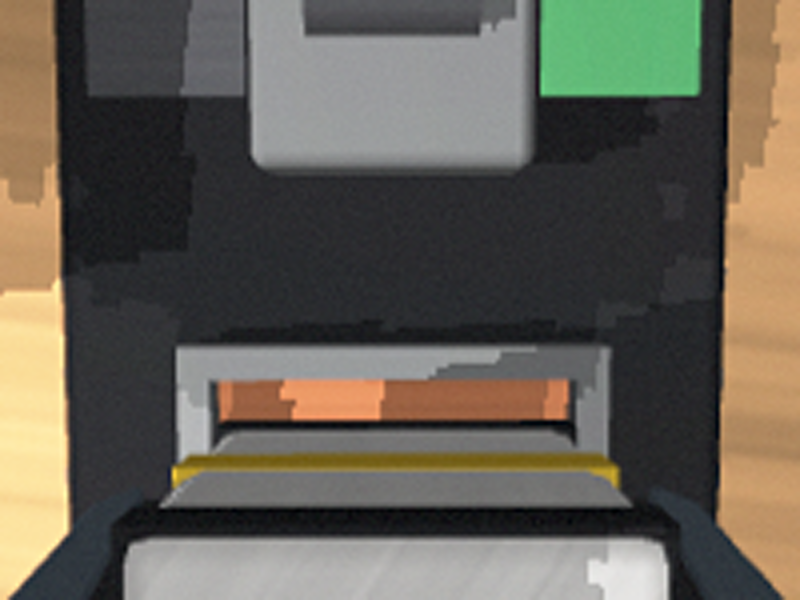

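View pics/s7c.png

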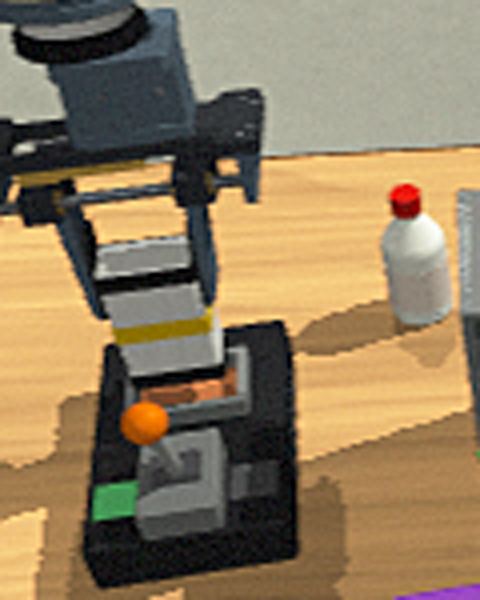

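View pics/t7c.png

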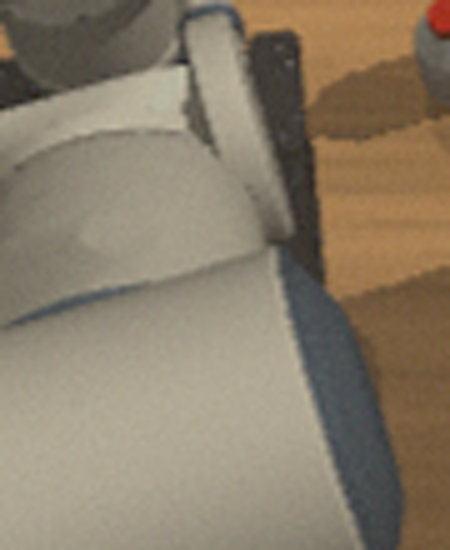

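Run:
```python
from h import *
P=np.load("P7.npy")
def cx(v,z,u=263.8): return ((onz("wrist",[(u,v)],z,P)[0]-DOCK)@Rz(CY))
print("rim outer",cx(90+345/4-.4,.054)," inner",cx(90+380/4-.4,.054))
for z in (.058,.062,.065): print("pack near bottom",z,cx(90+424/4-.4,z))
print("rim L/R", [cx(90+400/4,.054,165+u/4-.4)[1] for u in (176,212,577,611)])
print("pack L/R", [cx(90+430/4,.065,165+u/4-.4)[1] for u in (217,578)])
```

```text
rim outer [-0.029   0.0006  0.014 ]  inner [-0.0225  0.0006  0.014 ]
pack near bottom 0.058 [-0.0148  0.0005  0.018 ]
pack near bottom 0.062 [-0.0153  0.0005  0.022 ]
pack near bottom 0.065 [-0.0157  0.0005  0.025 ]
rim L/R [np.float64(-0.04038383642546433), np.float64(-0.033710417374739045), np.float64(0.03397386098008065), np.float64(0.040280851219653815)]
pack L/R [np.float64(-0.03143491786247923), np.float64(0.03275402164143692)]
```

Run:
```python
from h import *
d=Rz(CY)@np.array([-.0022,0,0])
t=tcp_for_bottom(DOCK+[0,0,.024])+d
ctrl.move_l(t,.05)
h=ctrl.move_l(t-[0,0,.034],.03,contact_N=5)
print(h,"bottom z",ctrl.current_tool_pos()[2]-tcp_for_bottom([0,0,0])[2],ctrl.current_contact_force(),ctrl.current_t())
np.save("P8.npy",wpose())
for n in("wrist","side"): cv2.imwrite(f"pics/{n}8.png",ctrl.read_camera(n))
crop(cv2.imread("pics/wrist8.png"),165,90,365,240,4,"w8c.png")
crop(cv2.imread("pics/side8.png"),95,90,215,240,4,"s8c.png")
```

```text
True bottom z 0.03981547761201884 [2.7412 0.2628 0.2828] 18.7917
```

View pics/w8c.png

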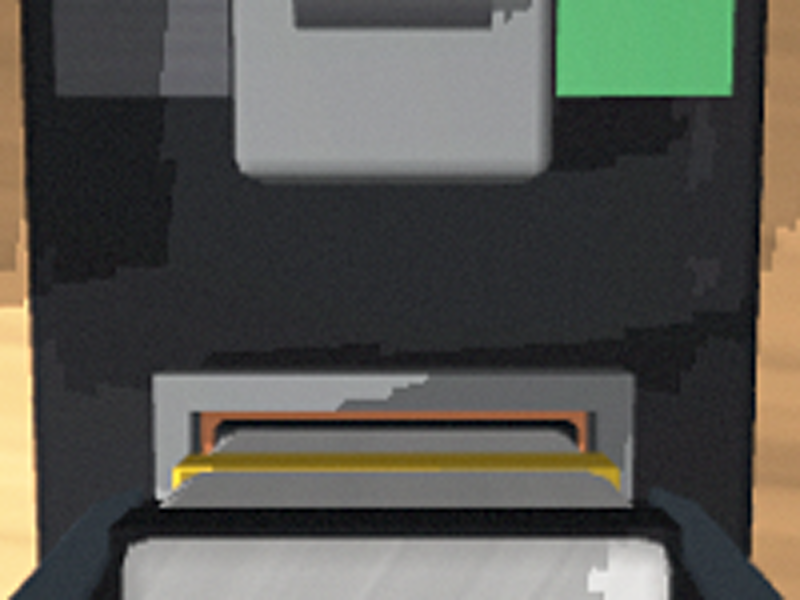

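View pics/s8c.png

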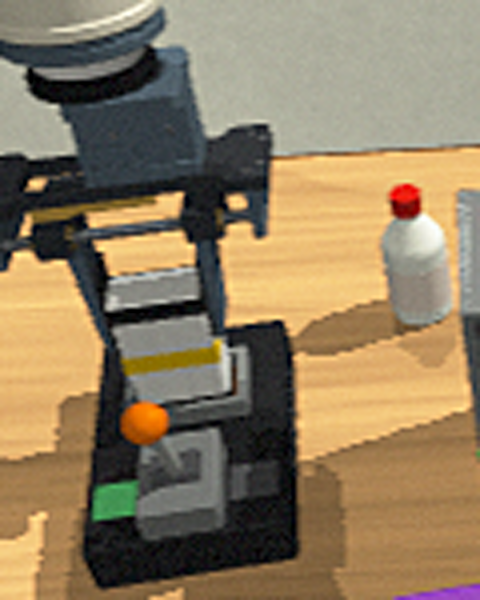

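The pack stands on the dock floor: the bottom measures z 0.0398 and it sits inside the rim in both views. I'll release it and back off.

Run:
```python
from h import *
ctrl.command_gripper(.9); print(ctrl.current_contact_force())
ctrl.move_l(ctrl.current_tool_pos()-.10*RD[:,1],.12)
ctrl.move_l(np.array([.58,.2,.30]),.3)
np.save("P9.npy",wpose())
for n in("wrist","side"): cv2.imwrite(f"pics/{n}9.png",ctrl.read_camera(n))
print(ctrl.current_t())
crop(cv2.imread("pics/side9.png"),95,110,215,240,4,"s9c.png")
R=tool(YAW,0,'y',1)
b=bin2w((-.052,0,.105),.585)
for q in (b+[-.05,0,.12],b+[-.05,0,0],bin2w((-.052,0,.105),0)+[-.02,0,0]): print(q,ctrl.ik(q,R))
```

```text
[-0.1515 -0.2861  0.2716]
21.1667
[ 0.3832 -0.0092  0.2288] [ -10.3233    7.4989  107.0232   -0.       65.4779 -102.3733]
[ 0.3832 -0.0092  0.1088] [ -10.3233   19.2477  116.7959   -0.       43.9564 -102.3733]
[ 0.4625 -0.0075  0.155 ] [  -8.3265   19.8765  103.5575   -0.       56.566  -100.3765]
```

View pics/s9c.png

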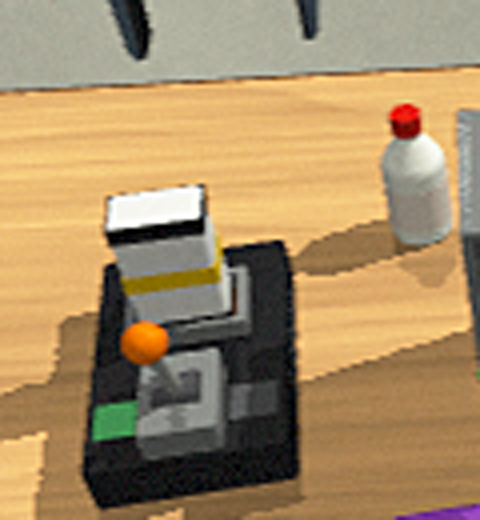

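View pics/wrist9.png

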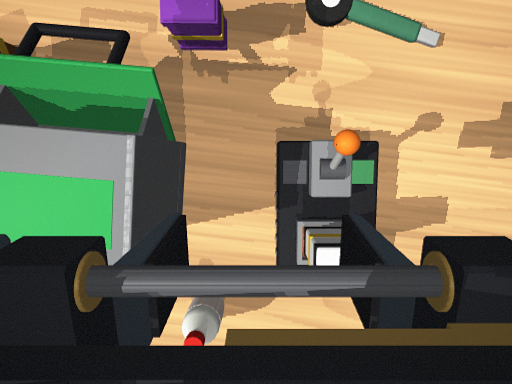

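The pack stands upright in the dock, with its top at crop (155,210). Now I shut the bin by pushing its bar along the arc.

Run:
```python
from h import *
R=tool(YAW,0,'y',1); ex=Rz(YAW)[:,0]
b=lambda th,d:bin2w((-.052,0,.105),th)+d*ex-[0,0,.012]
ctrl.goto(b(.585,-.055)+[0,0,.12],R)
ctrl.command_gripper(0)
ctrl.move_l(b(.585,-.055),.25)
for th in (.585,.48,.36,.24,.12,.04):
    h=ctrl.move_l(b(th,-.022),.09,contact_N=20);print(th,h,ctrl.current_contact_force(),ctrl.current_t())
    if h: break
if not h:
    h=ctrl.move_l(b(0,-.005),.04,contact_N=12);print("final",h,ctrl.current_contact_force(),(ctrl.current_tool_pos()-b(0,0))@ex)
for n in("side","top"): cv2.imwrite(f"pics/{n}10.png",ctrl.read_camera(n))
print(ctrl.current_t())
crop(cv2.imread("pics/side10.png"),190,110,310,240,4,"s10c.png")
```

```text
0.585 True [-5.059  -0.018   1.5802] 24.5917
24.6917
```

View pics/s10c.png

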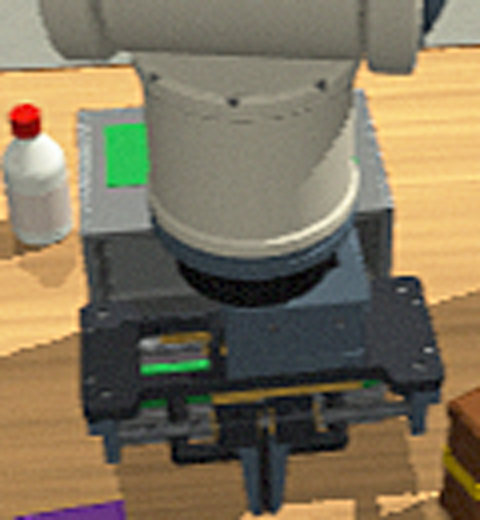

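Run:
```python
from h import *
ex=Rz(YAW)[:,0]
b=lambda th,d:bin2w((-.052,0,.105),th)+d*ex-[0,0,.012]
d0=(ctrl.current_tool_pos()-b(.585,0))@ex
print("d at contact",d0,ctrl.current_contact_force())
for th in (.54,.48,.36,.24,.12,.05):
    h=ctrl.move_l(b(th,-.024),.07,contact_N=28);print(th,h,ctrl.current_contact_force(),(ctrl.current_tool_pos()-b(th,0))@ex,ctrl.current_t())
    if h: break
```

```text
d at contact -0.02505627477331862 [-3.6146 -0.7606  2.1212]
0.54 False [-11.3845  -2.1758   7.1369] -0.025106485342598742 24.9417
0.48 False [-12.9099  -1.3034  10.784 ] -0.025311456213026738 25.1917
0.36 False [-12.6741  -0.7139   9.0549] -0.02546977592031769 25.5417
0.24 False [-2.4652 -0.2658  2.1509] -0.02337693811847828 25.8917
0.12 False [ 0.0297 -0.0232  0.1318] -0.023241779440541427 26.2417
0.05 False [-0.9269  0.731  -0.4046] -0.02365463678542655 26.5083
```

Run:
```python
from h import *
ex=Rz(YAW)[:,0]
b=lambda th,d:bin2w((-.052,0,.105),th)+d*ex-[0,0,.012]
h=ctrl.move_l(b(0,-.008),.04,contact_N=14);print("final",h,ctrl.current_contact_force(),(ctrl.current_tool_pos()-b(0,0))@ex,ctrl.current_t())
ctrl.sleep(.2);print(ctrl.current_contact_force(),(ctrl.current_tool_pos()-b(0,0))@ex)
```

```text
final True [-2.5269 -0.9589  2.4659] -0.02454223010425376 26.825
[-0.9235 -1.3352 -0.3642] -0.024526943576523016
```

Run:
```python
from h import *
R=tool(YAW,0,'y',1);ex=Rz(YAW)[:,0]
b=lambda th,d:bin2w((-.052,0,.105),th)+d*ex-[0,0,.012]
h=ctrl.move_l(b(0,-.005),.02,contact_N=22);print("final",h,ctrl.current_contact_force(),(ctrl.current_tool_pos()-b(0,0))@ex,ctrl.current_t())
ctrl.move_l(b(0,-.07),.2)
ctrl.move_l(b(0,-.07)+[0,0,.14],.3)
ctrl.goto(np.array([.44,.10,.30]),R)
np.save("P11.npy",wpose())
for n in("side","top","wrist"): cv2.imwrite(f"pics/{n}11.png",ctrl.read_camera(n))
print(ctrl.current_t())
crop(cv2.imread("pics/side11.png"),105,110,305,240,4,"s11c.png")
crop(cv2.imread("pics/top11.png"),140,100,310,220,4.5,"t11c.png")
```

```text
final True [-0.5984 -0.4181  0.858 ] -0.024665970143548113 27.4333
29.1083
```

View pics/s11c.png

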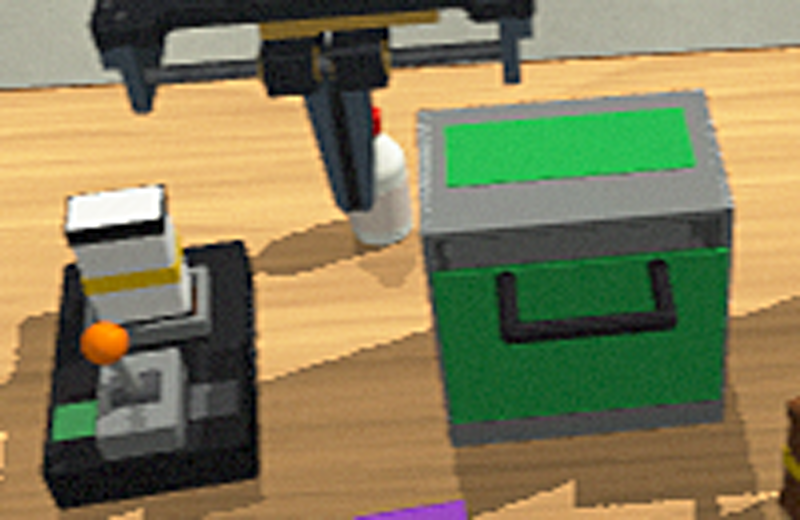

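View pics/wrist11.png

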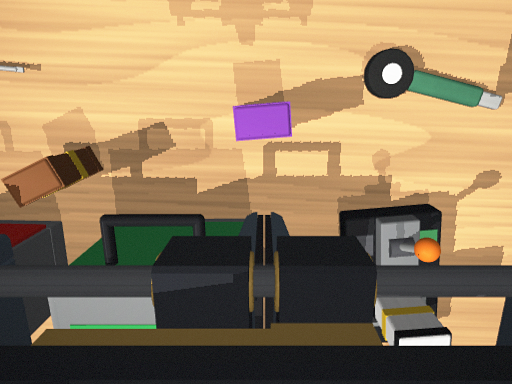

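View pics/t11c.png

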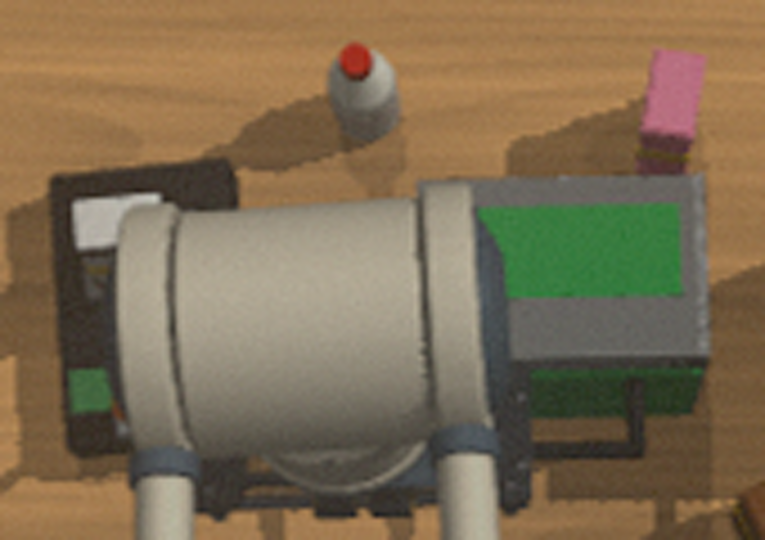

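The bin's panel and bar are back at their starting pixels. Now to measure the ball.

Run:
```python
from h import *
P9=np.load("P9.npy");P11=np.load("P11.npy")
def ball(f):
    hs=cv2.cvtColor(cv2.imread(f),cv2.COLOR_BGR2HSV);m=cv2.inRange(hs,(8,225,150),(18,255,255))
    n,l,s,c=cv2.connectedComponentsWithStats(m);o=[(s[i,4],tuple(s[i,:4]),c[i]) for i in range(1,n) if s[i,4]>15];print(f,sorted(o,key=lambda a:-a[0])[:2]);return c[1+np.argmax(s[1:,4])]
u9,u11,us=ball("pics/wrist9.png"),ball("pics/wrist11.png"),ball("pics/side11.png")
for a in ((("wrist",u9,P9),("wrist",u11,P11)),(("wrist",u9,P9),("side",us,None))):
    p,e=tri(a[0][0],a[0][1],a[1][0],a[1][1],a[0][2],a[1][2]);print(p,e,(p-DOCK)@Rz(CY))
C=np.array([.6024,.2868,0]);print("expected", C+Rz(CY)@np.array([-.103,0,.1324]))
a=cv2.imread("pics/side0.png")[165:225,205:295];b=cv2.imread("pics/side11.png")[165:225,205:295];print("bin region diff",cv2.absdiff(a,b).mean())
```

```text
pics/wrist9.png []
pics/wrist11.png []
pics/side11.png [(np.int32(75), (np.int32(126), np.int32(191), np.int32(11), np.int32(9)), array([130.5867, 194.7467]))]
[0.506  0.2818 0.1205] 0.014632618822170387 [-0.1291  0.0072  0.0805]
[0.5055 0.2779 0.1436] 0.009102264747582882 [-0.1301  0.0034  0.1036]
expected [0.5002 0.2742 0.1324]
bin region diff 8.65567901234568
```

Run:
```python
from h import *
P9=np.load("P9.npy");P11=np.load("P11.npy")
def circ(f,x0,y0,x1,y1):
    hs=cv2.cvtColor(cv2.imread(f),cv2.COLOR_BGR2HSV)[y0:y1,x0:x1];m=cv2.inRange(hs,(5,200,110),(16,255,255))
    c=max(cv2.findContours(m,cv2.RETR_EXTERNAL,cv2.CHAIN_APPROX_NONE)[0],key=cv2.contourArea);(x,y),r=cv2.minEnclosingCircle(c);print(f,x+x0,y+y0,r);return (x+x0,y+y0)
u9=circ("pics/wrist9.png",325,120,370,165);u11=circ("pics/wrist11.png",405,230,450,270);us=circ("pics/side11.png",115,180,145,210)
L=[("wrist",u9,P9),("wrist",u11,P11),("side",us,None)]
for i,j in((0,1),(0,2),(1,2)):
    a,b=L[i],L[j];p,e=tri(a[0],a[1],b[0],b[1],a[2],b[2]);print(p,e)
for n in (0,11):
    hs=cv2.cvtColor(cv2.imread(f"pics/side{n}.png"),cv2.COLOR_BGR2HSV);m=cv2.inRange(hs,(50,120,60),(75,255,255));m[:165]=0;m[:,:200]=0;m[:,300:]=0;m[225:]=0
    k=cv2.inRange(hs,(0,0,0),(180,255,45));k=k[172:198,225:278];yy,xx=np.where(k)
    print(n,cv2.boundingRect(m),cv2.countNonZero(m),"bar",xx.mean()+225,yy.mean()+172,yy.max()+172,len(xx))
```

```text
pics/wrist9.png 346.75 141.875 12.925970077514648
pics/wrist11.png 426.96099281311035 249.6843967437744 13.243124961853027
pics/side11.png 130.5 195.0 5.852449893951416
[0.5109 0.2752 0.138 ] 0.000775309983482768
[0.5109 0.2756 0.1369] 0.0009302986435449974
[0.5113 0.2763 0.1366] 7.962104786325832e-05
0 (213, 172, 74, 44) 2340 bar 250.47774480712167 187.28486646884272 195 337
11 (213, 171, 74, 45) 2349 bar 250.95501730103805 188.24567474048442 195 289
```

Three view pairs agree on the ball at (0.511, 0.276, 0.137). That is on its arc (80 mm from the pivot), with the lever at about 0.17 rad. Now I push it over.

Run:
```python
from h import *
R=tool(CY,0,'y',1);ex=Rz(CY)[:,0]
B=np.array([.511,.2757,.125]);piv=B+ex*.026
ctrl.goto(B-.07*ex+[0,0,.13],R)
ctrl.move_l(B-.065*ex,.2)
ctrl.move_l(B-.036*ex,.1,contact_N=8)
h=ctrl.move_l(piv-.002*ex,.05,contact_N=10);print("a",h,(ctrl.current_tool_pos()-piv)@ex,ctrl.current_contact_force())
h=ctrl.move_l(piv+.025*ex,.03,contact_N=10);print("b",h,(ctrl.current_tool_pos()-piv)@ex,ctrl.current_contact_force(),ctrl.current_t())
cv2.imwrite("pics/side12.png",ctrl.read_camera("side"))
crop(cv2.imread("pics/side12.png"),95,90,215,240,4,"s12c.png")
```

```text
a False -0.0021221202183232288 [-1.1381 -0.5237 -0.0809]
b True 0.012175062057459506 [-2.2855 -1.2034  2.0166] 33.0083
```

View pics/s12c.png

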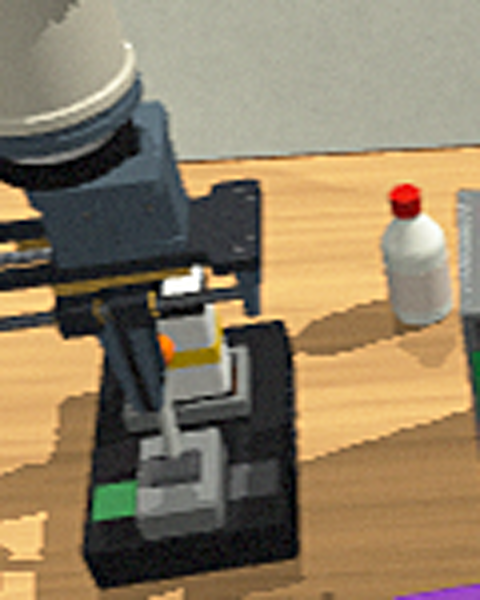

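Run:
```python
from h import *
ex=Rz(CY)[:,0];B=np.array([.511,.2757,.125]);piv=B+ex*.026
h=ctrl.move_l(piv+.025*ex,.02,contact_N=14);print("c",h,(ctrl.current_tool_pos()-piv)@ex,ctrl.current_contact_force())
p=ctrl.current_tool_pos();ctrl.move_l(p-.05*ex,.15);ctrl.move_l(p-.05*ex+[0,0,.17],.3)
ctrl.goto(np.array([.36,.10,.36]),tool(CY,0,'y',1));ctrl.sleep(.3)
np.save("P13.npy",wpose())
for n in("side","top","wrist"): cv2.imwrite(f"pics/{n}13.png",ctrl.read_camera(n))
print(ctrl.current_t(),ctrl.current_contact_force())
crop(cv2.imread("pics/side13.png"),105,110,305,240,4,"s13c.png")
```

```text
c True 0.01214960597769967 [-3.3349 -1.1237  2.7616]
35.95 [-0.6675  0.2125  0.2091]
```

View pics/s13c.png

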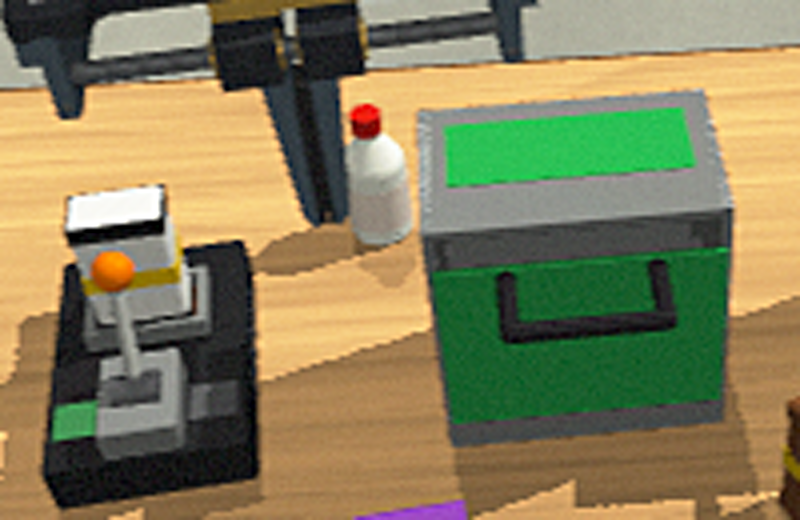

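View pics/top13.png

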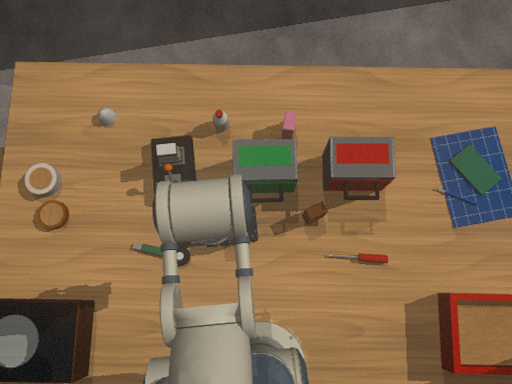

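View pics/wrist13.png

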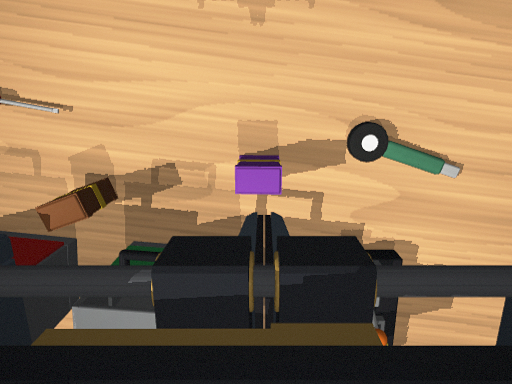

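Run:
```python
from h import *
p,e=tri("top",(168.3,167.8),"side",(105+112/4-.4,110+271/4-.4));piv=np.array([.511,.2757,.125])+Rz(CY)[:,0]*.026
print(p,e,(p-piv)@Rz(CY))
g=[cv2.cvtColor(cv2.imread(f"pics/side{n}.png"),cv2.COLOR_BGR2GRAY).astype(np.float32) for n in (0,13)]
for nm,(x0,y0,x1,y1) in dict(bar=(226,174,278,198),panelbot=(215,205,290,222),roof=(205,130,295,165),red=(312,122,402,210),charger=(115,200,172,240)).items():
    a,b=[q[y0:y1,x0:x1].copy() for q in g];print(nm,cv2.phaseCorrelate(a,b,cv2.createHanningWindow((x1-x0,y1-y0),cv2.CV_32F)))
```

```text
[0.579  0.2839 0.1312] 0.0014536012189724143 [ 0.0425 -0.0002  0.0062]
bar ((-0.17972238757766945, 0.12182240234493236), 0.9771658034972203)
panelbot ((0.6500757796704164, -0.07558976369279691), 1.011089995348895)
roof ((0.026848314248930194, 0.0114447385479437), 0.9224136629222351)
red ((-0.012097271103520768, -0.04823649822684217), 1.0366597206209913)
charger ((-0.05822927338738282, 0.08445914880090655), 0.8898884085814158)
```

Run:
```python
from h import *
ctrl.sign_off();print(ctrl.current_t())
```

```text
the job is handed in; nothing more can be done
the job is handed in; nothing more can be done
```

The job is done in the order asked and handed in at about 36 s of the 72 s allowed. I tilted the green bin out and stood the silver pack in the charger's dock. Then I pushed the bin shut and, last, swung the orange lever over to its stop.

**Last checks, all passed:**
- **Pack:** it stands upright inside the dock rim. Its bottom was at z 0.0398 m when I released it, against a dock floor at 0.040 m.
- **Green bin:** the bar is within 0.2 px of its starting image, and pushing again stopped at the same spot.
- **Lever:** a repeat push stopped at the same place. The ball measures 42 mm to the dock side of the pivot and 131 mm high, against 38 mm and 132 mm given, which is within measuring error.
- **Bystanders:** the red bin has not shifted (within 0.05 px). The wheel leg, screwdriver and glue bottle look unmoved by eye in the last pictures.

**What disagreed or went differently:**
- The lever did not start at 0. It measured about 0.17 rad, from three pairs of views.
- The first push on the bin stopped early, when it touched the bar and tripped the 20 N contact limit. I went on with a slower push and a higher limit.

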